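# Flip the gland retainer plate over against the fitting board

## Task

The square gland retainer plate lies on the bench with its round pilot underneath. With the fingertips, push it up against the near edge of the rubber-topped fitting board until it tips up on edge and flips over onto the board, then push it on until all of it lies flat on the board, pilot up. Do not pick it up, and leave the valve body, the nut, the wiper ring and the seal where they are.

Things in the scene. Friction and masses are not known exactly. Their poses are not given: they have to be found in the camera images.
- board: Fitting board screwed to the bench, 170 mm deep, 380 mm wide, 17 mm thick: slippery white polyethylene under a black rubber sheet (the top 2 mm, not slippery). Origin: on the bench at the middle of the foot of its long near edge, the upright 17 mm face the plate is pushed against. x points from that edge across the board (away from the robot), y along the edge to the left, z up.
- plate: Loose bare aluminium retainer plate, about 0.25 kg: slab 84 x 84 x 8 mm with bore and bolt holes; on one face a round pilot, 40 mm across, 7 mm high, with a bronze bush. Origin: centre of the slab. z is square to the slab, out of its plain face: up at the start (slab's underside 7 mm, top 15 mm above the bench), down once flipped. +x side faces the board at the start, up to 0.3 rad askew, 10 mm or more away.
- lead_left (a point): corner of the retainer plate at +x, +y of its own frame, half way through the slab; the +x side leads towards the board
- lead_right (a point): corner of the retainer plate at +x, -y of its own frame, half way through the slab
- rear_left (a point): corner of the retainer plate at -x, +y of its own frame, half way through the slab; the -x side faces the robot at the start. With the plate flush against the board, fingertips that press on this side with about 8 N and move up take it up with them by friction, while the leading side slides down to the bench and turns there
- rear_right (a point): corner of the retainer plate at -x, -y of its own frame, half way through the slab
- valve_mid (a point): bystander: bronze flow control valve body, 66 x 26 mm with a steel knob on top, 53 mm tall, standing on the bench to one side of the plate; this point is 15 mm above its underside, on its middle axis
- nut_mid (a point): bystander: zinc-plated hexagon tie rod nut, 24 mm across flats, 15 mm high, lying on the bench to the other side of the plate; this point is its centre
- wiper_mid (a point): bystander: blue wiper ring, 48 mm outside diameter, 8 mm high, lying on the board near one end of it; this point is its centre
- seal_mid (a point): bystander: red rod seal, 44 mm outside diameter, 9 mm high, lying on the board near its other end; this point is its centre
Not all that is in view belongs to the job. Of the things like the plate, leave any that is purple or yellow; of the rest the smaller one is meant.

How it is judged:
By the outcome, as a careful person would: the job done as asked, in the order asked, and still so for the second after the job is handed in, with the robot touching nothing.
It also fails if it takes over 67 s, if anything falls off the work surface, if the arm or the gripper's body presses on something with over 40 N, if the wrist force passes 120 N, or if a joint passes its speed limit or range.

## Robot

A 6-joint arm with a two-finger parallel gripper is mounted at the origin on the work surface. World frame = base frame: x ahead of the robot, y to its left, z up, the work surface at z = 0. Lengths are in mm, angles in degrees, forces in N, time in s.
With the tool pointing down it reaches from about 350 to 1000 mm from the base axis. Payload 7.1 kg.
Tool frame: the origin (TCP) lies at the very end of the fingers, on their centre line; the grasp point (between the pads) lies 19 mm behind it; z points along the fingers, y is the line along which they close (so a half turn about z gives the same grasp; the last joint's range is limited). The gripper opens to 85 mm and grips with 20 to 120 N. Pads are 22 mm wide; open, the fingers measure 114 mm over their backs; the gripper's body (76 mm by 85 mm) begins 54 mm behind the grasp point. The pads swing forward as they close: fully open they stand 13 mm farther back than shut.
Start: joints at [-77.693, 24.242, 93.386, -0, 62.372, -1.089], TCP at [144.817, -607.974, 204.519] pointing down, gripper open.
Joint ranges: [-172.04, 172.04], [-51.8, 120.97], [4.93, 147.93], [-75.15, 255.16], [6.16, 154.13], [-145.62, 145.62]. Speed limits (degrees/s): [136.94, 136.94, 172.46, 180, 180, 180].

## Interface

Orientations are given as a 3x3 rotation matrix whose columns are the frame's x, y, z axes.
In Python, from workcell import bot gives the robot as it stands.
- The arm moves only by the tool apply_moves, never from a script. Its argument "steps" is text: rows parted by semicolons, each of 6 numbers parted by spaces: the shift along the tool's x, y, z in mm, then the turn, a rotation vector about the tool's x, y, z in degrees. A call has 1 to 10 rows; each row is the pose to reach, as a shift and turn from the pose commanded when the call began, along the tool's axes at that moment; what a row does not reach only later rows make up. A row lasts 1/12 s, in which the tool goes at most 41.7 mm and 7.16 degrees, less where a joint would pass 70% of its speed; a pose out of reach is approached as far as the arm can. A call with a gripper value outside its range is refused whole. "grip" is the opening, from 0 (shut) to 1 (fully open), set as the call begins (left out, the last holds). The fingers move at their own pace and stop on an object; "grip_force" is the grip in N (left out, the last holds). Time passes only in rows, so rows that repeat a pose let the fingers close. It gives the time, the measured TCP pose, the force, the opening and the grip force at its end, in the units of the state.
- bot.observe(): the state, without advancing time (a new reading comes with each control period).
- bot.grab_frame(name): name is "side" or "top" or "wrist"; returns the picture (480x640x3 uint8, blue, green, red); there is no depth.
- bot.get_calibration(name): a dict with "vertical_fov" (degrees; the focal length in pixels is half the picture's height over the tangent of half this angle, whatever the lens; pixels are square), "cx", "cy" (the principal point, pixels), "rvec" (rotation vector, rad) and "tvec" (3), from world to camera coordinates, as OpenCV has them; the wrist camera has in their place "mount" (4x4, takes a point from camera to tool coordinates, whose origin is the TCP and whose axes are the flange's). Camera axes: x right, y down, z forward; pixel columns grow to the right and rows downward; lengths in mm; the calibration is good to about 2 mm. A picture is of the moment at which its call begins: read the wrist's pose just before it. get_calibration takes no time and is no camera call.
- bot.finish_job(): hands the job in; it is judged then, once.
Trained networks look in the newest picture that a camera, given by its name, has taken for a name from the list of things; names that differ only in an ending like _2 or _b are one class to them, and where a whole thing is asked for, a point or a joint stands for the part that bears it (a point fixed in the world has none). Each returns a list of dicts, best first, with "confidence" (0 to 1); they miss things now and then, are a little off and sometimes report something else, mostly with a low value. They report only what shows in the picture. A call takes as long as a camera call. They do not tell look-alikes from the thing itself.
- bot.look_for(query, camera): "uv" ([column, row] in pixels, amid what is visible of it).
- bot.trace(query, camera): "pixels" (480x640 bool, what is visible of it) and "uv" ([column, row] in pixels, amid what is visible of it).
The state is a dict: "time": time; "joint_positions": joint angles; "qvel": joint speeds; "effort": joint torques, N m; "tcp_pos": TCP position; "orientation": TCP orientation; "wrist_force": force on the tool from outside, world axes, zero at the start; "ft_torque": the same for the moment, N m; "grip_width": finger opening in mm; "gripper_force": force on a finger pad.
Only numpy, scipy, OpenCV 4.12 (cv2) and the standard library are available. Lean on these libraries where they do the work, as an engineer would, in place of code of your own. Each camera call takes 0.05 s, during which the arm holds its last target. There are 200 camera calls.

## Working session

There is one attempt and no reset: what is moved stays moved. The work goes in short steps, Python scripts to look and compute and a tool call to move; the robot and the scene stay as the last step left them, time stands still between calls to the robot, and variables do not carry over. Pictures are saved under pics/ and viewed, at most 10 in all, crops included, and the job is handed in when it is done.

Besides the shell and the picture viewer there is one more tool, called after "Request:" as name(argument=value, ...) on one line, values as JSON. apply_moves: Moves the arm, as the interface text tells. Its arguments: {"type":"object","properties":{"steps":{"type":"string"},"grip":{"type":"number"},"grip_force":{"type":"number"}},"required":["steps"]}

```bash
mkdir -p pics; cat > h.py <<'E'
import numpy as np, cv2
from workcell import bot
def cam(n):
    c=bot.get_calibration(n); f=240/np.tan(np.radians(c["vertical_fov"])/2)
    K=np.array([[f,0,c["cx"]],[0,f,c["cy"]],[0,0,1]])
    if "mount" in c:
        s=bot.observe(); T=np.eye(4); T[:3,:3]=s["orientation"]; T[:3,3]=s["tcp_pos"]
        M=np.linalg.inv(T@np.array(c["mount"])); return K,M[:3,:3],M[:3,3]
    R=cv2.Rodrigues(np.array(c["rvec"],float))[0]; return K,R,np.array(c["tvec"],float).ravel()
def onz(cm,uv,z):
    K,R,t=cm; d=R.T@np.linalg.inv(K)@np.array([uv[0],uv[1],1.]); o=-R.T@t
    return o+d*(z-o[2])/d[2]
def proj(cm,p):
    K,R,t=cm; q=K@(R@np.array(p,float)+t); return q[:2]/q[2]
E
python3 - <<'E'
from h import *
s=bot.observe(); print(s)
a=bot.grab_frame("top"); cv2.imwrite("pics/top1.png",a)
c=cam("top")
for q,z in [("plate",15),("board",17),("valve_mid",15),("nut_mid",7),("wiper_mid",21),("seal_mid",21)]:
    for r in bot.look_for(q,"top")[:4]: print(q,r["confidence"],np.round(r["uv"]),np.round(onz(c,r["uv"],z)))
b=bot.grab_frame("side"); cv2.imwrite("pics/side1.png",b)
for n in("top","side"): K,R,t=cam(n); print(n,-R.T@t,R[2],K[0,0])
E
```

```text
{'time': 0.0, 'joint_positions': array([-7.76934845e+01,  2.42863203e+01,  9.34314009e+01,  1.35934845e-04,
        6.23726755e+01, -1.08785349e+00]), 'qvel': array([ 0.04156925,  0.11958598,  0.11454444, -0.02899709, -0.01121708,
        0.00985296]), 'effort': array([-1.16687126e-03, -5.57391179e+01, -2.81747156e+01, -1.45767463e-04,
        7.31408189e-03,  4.98724134e-06]), 'tcp_pos': array([ 144.69043218, -607.4131786 ,  203.72535817]), 'orientation': array([[ 9.72798910e-01,  2.31650964e-01, -3.34223593e-04],
       [ 2.31651202e-01, -9.72797689e-01,  1.54191276e-03],
       [ 3.20536378e-05, -1.57739435e-03, -9.99998755e-01]]), 'wrist_force': array([0.77715065, 0.1792907 , 0.18614787]), 'ft_torque': array([-0.00834205,  0.03077115,  0.08649015]), 'gripper_force': 0.0, 'grip_width': 85.35843351959207}
plate 0.86 [324. 242.] [550.   6.  15.]
plate 0.76 [252. 352.] [355. 136.  15.]
plate 0.72 [438. 284.] [ 471. -196.   15.]
plate 0.56 [494. 194.] [ 634. -302.   15.]
board 0.64 [306. 157.] [708.  37.  17.]
valve_mid 0.6 [228. 264.] [512. 181.  15.]
wiper_mid 0.49 [219. 179.] [668. 199.  21.]
seal_mid 0.78 [376. 115.] [784. -91.  21.]
top [449.9479536  -31.6647658  908.64647132] [ 0.12150898  0.03698691 -0.99190097] 497.24691039719727
side [ 390.98181341 -570.77457357  416.24628979] [ 0.28123548  0.80909837 -0.51601011] 453.5789848714732
```

View pics/top1.png

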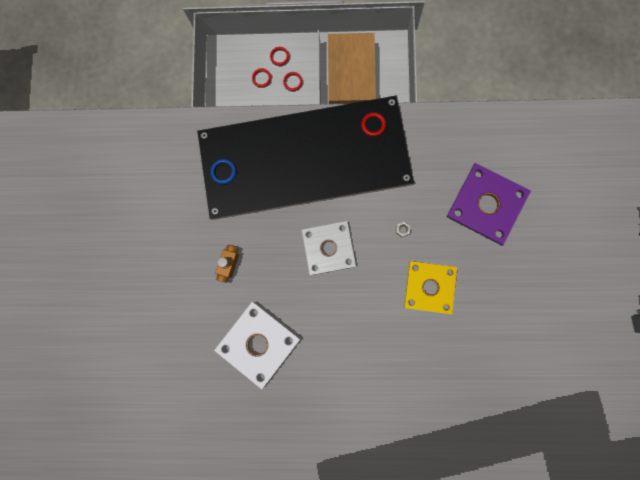

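View pics/side1.png

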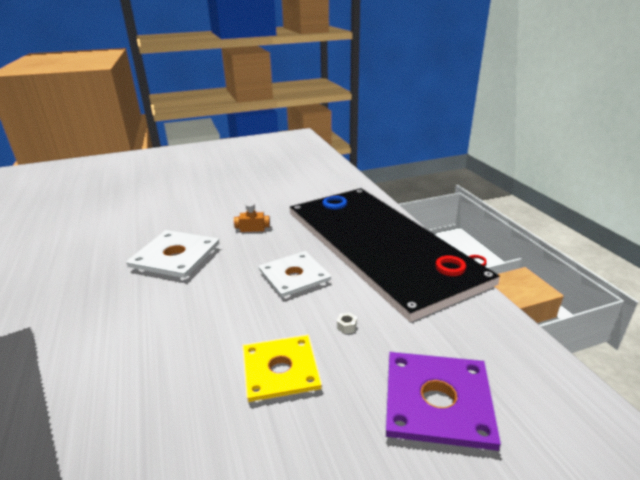

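```bash
python3 - <<'E'
from h import *
a=bot.grab_frame("top"); c=cam("top")
def corners(m):
    m=m.astype(np.uint8); n,l,s,_=cv2.connectedComponentsWithStats(m); k=1+np.argmax(s[1:,4])
    r=cv2.minAreaRect(np.argwhere(l==k)[:,::-1].astype(np.float32)); return cv2.boxPoints(r),s[k,4]
for q,z in [("plate",15),("board",17),("nut_mid",7)]:
    for r in bot.trace(q,"top")[:4]:
        b,n=corners(r["pixels"]); P=np.array([onz(c,p,z)[:2] for p in b])
        print(q,r["confidence"],np.round(r["uv"]),n,np.round(b).tolist(),np.round(P,1).tolist(),np.round(np.linalg.norm(np.diff(P,axis=0),axis=1)))
E
```

```text
plate 0.91 [436. 291.] 2032 [[403.0, 308.0], [410.0, 260.0], [458.0, 267.0], [451.0, 315.0]] [[430.4, -133.8], [514.6, -148.7], [500.8, -233.4], [417.2, -217.7]] [86. 86. 85.]
plate 0.79 [249. 351.] 3613 [[213.0, 352.0], [253.0, 300.0], [303.0, 337.0], [263.0, 390.0]] [[355.1, 205.2], [447.0, 135.0], [379.6, 45.1], [289.5, 115.3]] [116. 112. 114.]
plate 0.71 [337. 247.] 2066 [[300.0, 229.0], [348.0, 220.0], [357.0, 267.0], [309.0, 275.0]] [[573.3, 48.6], [588.2, -38.7], [504.1, -52.7], [489.3, 33.6]] [89. 85. 88.]
plate 0.71 [494. 199.] 3627 [[445.0, 217.0], [474.0, 161.0], [531.0, 190.0], [503.0, 246.0]] [[592.2, -212.9], [695.1, -268.6], [638.6, -369.4], [537.4, -313.1]] [117. 116. 116.]
board 0.82 [306. 158.] 18360 [[194.0, 129.0], [399.0, 94.0], [415.0, 186.0], [210.0, 221.0]] [[764.5, 248.4], [825.0, -136.2], [650.0, -160.6], [589.7, 214.5]] [389. 177. 380.]
nut_mid 0.55 [398. 227.] 24 [[402.0, 224.0], [405.0, 222.0], [411.0, 229.0], [408.0, 231.0]] [[581.4, -136.4], [585.4, -141.1], [572.3, -151.7], [568.4, -146.9]] [ 6. 17.  6.]
```

Request:
apply_moves(steps="0 0 0 0 0 0;0 0 0 0 0 0", grip=0.5, grip_force=40)

```text
time: 0.77
tcp_pos: [144.8, -608.0, 204.5]
orientation: [[0.973, 0.232, 0.0], [0.232, -0.973, -0.0], [-0.0, 0.0, -1.0]]
wrist_force: [0.3, -0.2, 0.1]
grip_width: 63.9
gripper_force: 0.0
```

Request:
apply_moves(steps="436 -504 80 0 0 4.3;436 -504 80 0 0 4.3;436 -504 80 0 0 4.3;436 -504 80 0 0 4.3;436 -504 80 0 0 4.3;436 -504 80 0 0 4.3;436 -504 80 0 0 4.3;436 -504 80 0 0 4.3;436 -504 80 0 0 4.3;436 -504 80 0 0 4.3")

```text
time: 1.6
tcp_pos: [336.3, -239.3, 155.0]
orientation: [[0.988, 0.158, 0.001], [0.158, -0.988, -0.001], [0.001, 0.001, -1.0]]
wrist_force: [0.9, -0.4, 0.2]
grip_width: 42.4
gripper_force: 0.0
```

Request:
apply_moves(steps="150 -201 95 0 0 0;150 -201 95 0 0 0;150 -201 95 0 0 0;150 -201 95 0 0 0;150 -201 95 0 0 0;150 -201 95 0 0 0;150 -201 95 0 0 0;150 -201 95 0 0 0;150 -201 95 0 0 0")

```text
time: 2.35
tcp_pos: [452.0, -17.9, 59.5]
orientation: [[0.987, 0.161, -0.001], [0.161, -0.987, -0.0], [-0.001, -0.0, -1.0]]
wrist_force: [0.2, -0.1, 0.0]
grip_width: 42.7
gripper_force: 0.0
```

```bash
python3 - <<'E'
from h import *
print(bot.observe()["tcp_pos"])
a=bot.grab_frame("wrist"); cv2.imwrite("pics/w1.png",a)
a=bot.grab_frame("side"); cv2.imwrite("pics/s2.png",a[130:380,150:500].repeat(2,0).repeat(2,1))
c=cam("side"); print(proj(c,[452,-17,60]))
c=cam("top"); g=bot.grab_frame("top")
for uv in [(302,230),(347,222),(356,267),(308,275)]: print(onz(c,uv,15))
for uv in [(209,217),(413,184)]: print(onz(c,uv,17))
E
```

```text
[451.97784953 -17.89090192  59.4953379 ]
[235.56986296 263.17244702]
[571.67532196  45.67847907  15.        ]
[585.2544     -36.25036931  15.        ]
[503.41198536 -51.32062717  15.        ]
[489.91954181  35.03293867  15.        ]
[597.6944396  216.37793141  17.        ]
[ 653.17589791 -157.08684978   17.        ]
```

View pics/s2.png

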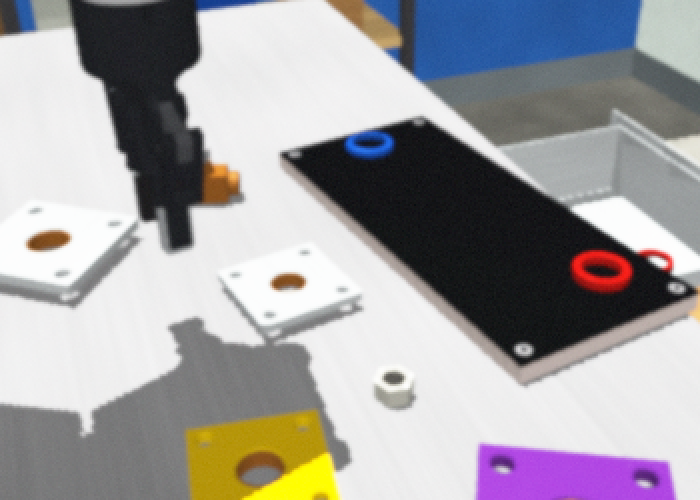

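View pics/w1.png

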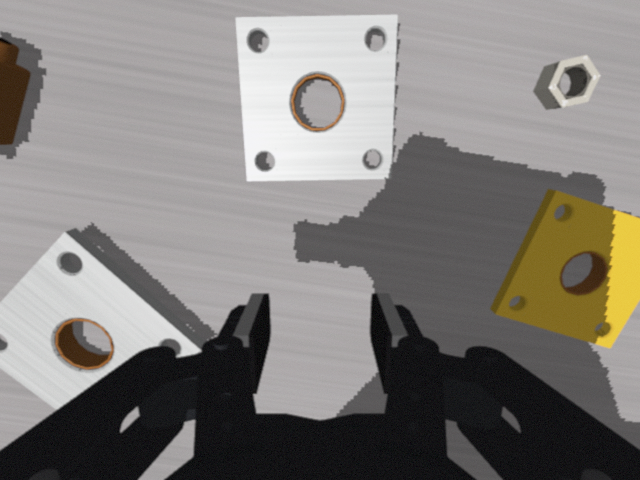

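Request:
apply_moves(steps="0 -2 30 0 0 0.5;0 -2 52 0 0 0.5;0 -2 52 0 0 0.5;0 -2 53 0 0 0.5;0 -2 54 0 0 0.5;0 -2 55 0 0 0.5;0 -2 55 0 0 0.5")

```text
time: 3.08
tcp_pos: [452.4, -17.0, 5.8]
orientation: [[0.989, 0.149, 0.002], [0.149, -0.989, -0.0], [0.002, 0.0, -1.0]]
wrist_force: [0.6, 0.5, -0.1]
grip_width: 42.6
gripper_force: 0.0
```

Request:
apply_moves(steps="0 0 1 0 0 0;0 0 2 0 0 0;0 0 2 0 0 0")

```text
time: 3.33
tcp_pos: [451.8, -16.7, 3.1]
orientation: [[0.989, 0.15, 0.001], [0.15, -0.989, -0.0], [0.001, 0.0, -1.0]]
wrist_force: [0.5, -0.9, -0.6]
grip_width: 42.7
gripper_force: 0.0
```

Request:
apply_moves(steps="0 0 1 0 0 0;0 0 2 0 0 0;0 0 3 0 0 0;0 0 3 0 0 0")

```text
time: 3.67
tcp_pos: [451.5, -16.7, -0.4]
orientation: [[0.989, 0.15, -0.0], [0.15, -0.989, 0.0], [-0.0, -0.0, -1.0]]
wrist_force: [0.7, -0.5, 0.8]
grip_width: 42.6
gripper_force: 0.0
```

Request:
apply_moves(steps="0 0 1 0 0 0;0 0 1 0 0 0;0 0 2 0 0 0;0 0 2 0 0 0")

```text
time: 4.0
tcp_pos: [451.6, -16.8, -2.3]
orientation: [[0.989, 0.149, -0.0], [0.149, -0.989, 0.0], [-0.0, -0.0, -1.0]]
wrist_force: [0.6, -0.1, -0.9]
grip_width: 43.0
gripper_force: 0.0
```

Request:
apply_moves(steps="12 0 -1.5 0 0 0;24 0 -1.5 0 0 0;28 0 -1.5 0 0 0;32 0 -1.5 0 0 0;36 0 -1.5 0 0 0;40 0 -1.5 0 0 0;44 0 -1.5 0 0 0;48 0 -1.5 0 0 0;52 0 -1.5 0 0 0;56 0 -1.5 0 0 0")

```text
time: 4.83
tcp_pos: [507.3, -8.3, -0.7]
orientation: [[0.989, 0.149, -0.0], [0.149, -0.989, -0.0], [-0.0, -0.0, -1.0]]
wrist_force: [-0.5, 0.5, -0.1]
grip_width: 42.5
gripper_force: 0.0
```

```bash
python3 - <<'E'
from h import *
print(bot.observe()["tcp_pos"])
a=bot.grab_frame("wrist"); cv2.imwrite("pics/w2.png",a)
E
```

```text
[507.29605781  -8.34318654  -0.65189618]
```

View pics/w2.png

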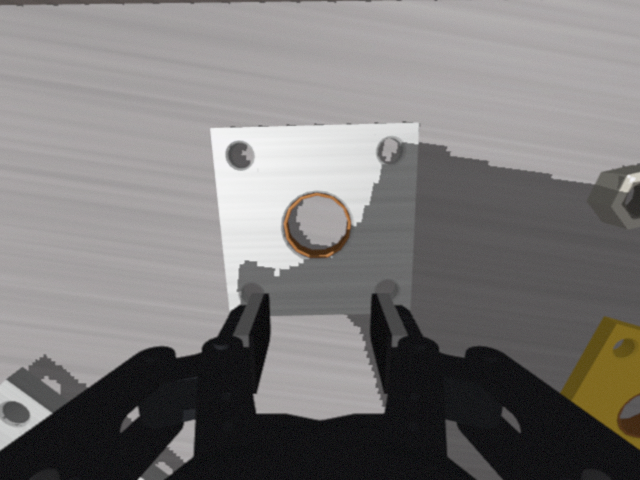

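Request:
apply_moves(steps="3 0 0 0 0 0;6 0 0 0 0 0;9 0 0 0 0 0;12 0 0 0 0 0;15 0 0 0 0 0;18 0 0 0 0 0;20 0 0 0 0 0;22 0 0 0 0 0;24 0 0 0 0 0;24 0 0 0 0 0")

```text
time: 5.72
tcp_pos: [531.2, -4.8, -0.6]
orientation: [[0.989, 0.149, 0.0], [0.149, -0.989, -0.0], [0.0, 0.0, -1.0]]
wrist_force: [0.3, 0.0, -0.3]
grip_width: 42.6
gripper_force: 0.0
```

Request:
apply_moves(steps="1 0 0 0 0 0;2 0 0 0 0 0;3 0 0 0 0 0;3 0 0 0 0 0")

```text
time: 6.05
tcp_pos: [534.0, -4.3, -0.6]
orientation: [[0.989, 0.149, 0.0], [0.149, -0.989, -0.0], [0.0, 0.0, -1.0]]
wrist_force: [-0.2, 0.3, -0.2]
grip_width: 42.5
gripper_force: 0.0
```

Request:
apply_moves(steps="1 0 0 0 0 0;2 0 0 0 0 0;2 0 0 0 0 0")

```text
time: 6.3
tcp_pos: [536.0, -4.0, -0.6]
orientation: [[0.989, 0.149, 0.0], [0.149, -0.989, 0.0], [0.0, 0.0, -1.0]]
wrist_force: [1.4, 0.5, -0.3]
grip_width: 42.8
gripper_force: 0.0
```

Request:
apply_moves(steps="1 0 0 0 0 0;2 0 0 0 0 0;2 0 0 0 0 0")

```text
time: 6.55
tcp_pos: [538.0, -3.7, -0.6]
orientation: [[0.989, 0.149, 0.0], [0.149, -0.989, 0.0], [0.0, 0.0, -1.0]]
wrist_force: [-0.5, -0.2, -0.3]
grip_width: 42.7
gripper_force: 0.0
```

```bash
python3 - <<'E'
from h import *
s=bot.observe();print(s["tcp_pos"],s["wrist_force"])
a=bot.grab_frame("wrist"); b=bot.grab_frame("side"); cv2.imwrite("pics/w3.png",np.hstack([a[:360,120:520],b[190:340,220:380].repeat(2,0).repeat(2,1)[:300,:320].copy() if 0 else cv2.resize(b[180:360,200:400],(400,360))]))
E
```

```text
[537.95786813  -3.73166045  -0.59771103] [-0.51457574 -0.19545445 -0.33654787]
```

View pics/w3.png

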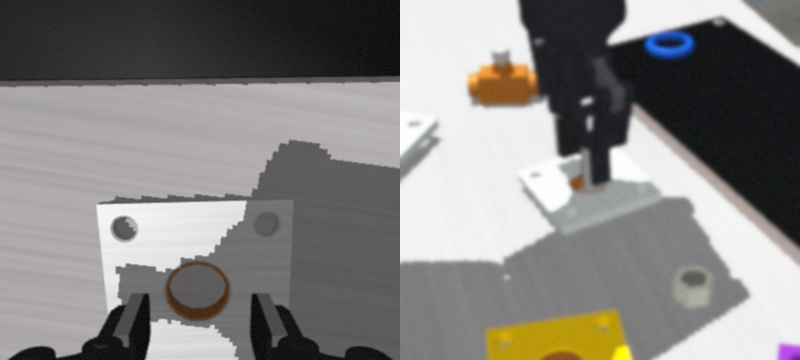

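Request:
apply_moves(steps="0 0 -15 0 0 0;-35 0 -15 0 0 0;-65 0 -10 0 0 0;-65 0 0 0 0 0;-65 0 1 0 0 0;-65 0 2 0 0 0;-65 0 3 0 0 0;-65 0 3 0 0 0")

```text
time: 7.32
tcp_pos: [474.8, -13.4, -3.5]
orientation: [[0.989, 0.15, 0.001], [0.15, -0.989, -0.0], [0.001, 0.0, -1.0]]
wrist_force: [0.9, -0.8, -0.1]
grip_width: 43.0
gripper_force: 0.0
```

```bash
python3 - <<'E'
from h import *
s=bot.observe();print(s["tcp_pos"],s["wrist_force"])
b=bot.grab_frame("side"); cv2.imwrite("pics/s4.png",cv2.resize(b[190:310,160:360],(800,480)))
c=cam("side")
for y in (-36,36):
  for z in (0,15):print(proj(c,s["tcp_pos"]*[1,1,0]+s["orientation"]@np.array([11,y,0])+[0,0,z]))
E
```

```text
[474.76252148 -13.41737187  -3.52761284] [ 0.88535781 -0.79995603 -0.07951695]
[252.95192417 277.81215348]
[252.00164677 270.01456583]
[270.6867619 302.4042185]
[269.86615002 294.24948829]
```

View pics/s4.png

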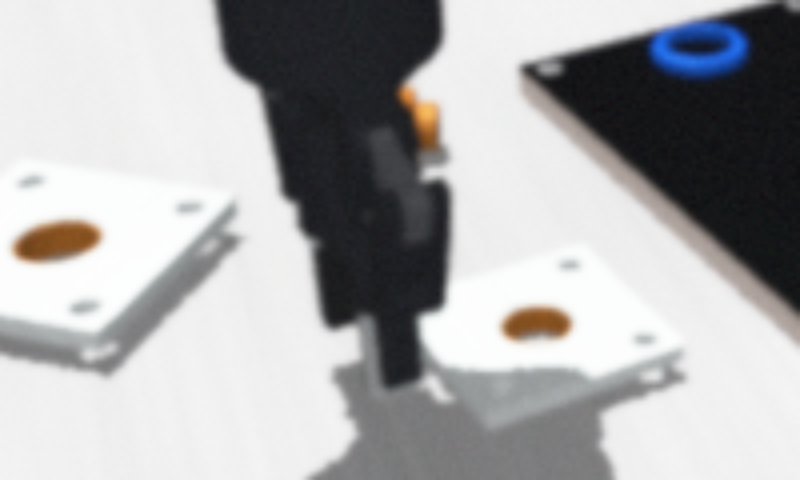

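Request:
apply_moves(steps="0 0 1 0 0 0;0 0 2 0 0 0;0 0 2 0 0 0")

```text
time: 7.62
tcp_pos: [473.6, -13.4, -5.7]
orientation: [[0.989, 0.15, 0.0], [0.15, -0.989, -0.0], [0.0, 0.0, -1.0]]
wrist_force: [0.4, -0.2, -0.2]
grip_width: 43.1
gripper_force: 0.0
```

Request:
apply_moves(steps="0 0 1 0 0 0;0 0 2 0 0 0;0 0 2 0 0 0")

```text
time: 7.87
tcp_pos: [473.3, -13.4, -7.8]
orientation: [[0.989, 0.15, -0.0], [0.15, -0.989, 0.0], [-0.0, -0.0, -1.0]]
wrist_force: [0.7, -0.4, -0.5]
grip_width: 43.1
gripper_force: 0.0
```

Request:
apply_moves(steps="0 0 1 0 0 0;0 0 2 0 0 0;0 0 2 0 0 0")

```text
time: 8.12
tcp_pos: [473.3, -13.5, -9.8]
orientation: [[0.989, 0.149, -0.0], [0.149, -0.989, 0.0], [-0.0, -0.0, -1.0]]
wrist_force: [-0.7, 0.7, -0.0]
grip_width: 42.9
gripper_force: 0.0
```

Request:
apply_moves(steps="0 0 1 0 0 0;0 0 2 0 0 0;0 0 2 0 0 0")

```text
time: 8.37
tcp_pos: [473.3, -13.4, -11.8]
orientation: [[0.989, 0.149, -0.0], [0.149, -0.989, 0.0], [-0.0, -0.0, -1.0]]
wrist_force: [-1.2, 0.1, 0.1]
grip_width: 42.7
gripper_force: 0.0
```

Request:
apply_moves(steps="0 0 1 0 0 0;0 0 2 0 0 0;0 0 2 0 0 0")

```text
time: 8.62
tcp_pos: [473.3, -13.5, -13.8]
orientation: [[0.989, 0.149, -0.0], [0.149, -0.989, 0.0], [-0.0, -0.0, -1.0]]
wrist_force: [-0.3, 0.7, -0.3]
grip_width: 42.9
gripper_force: 0.0
```

Request:
apply_moves(steps="0 0 1 0 0 0;0 0 2 0 0 0;0 0 2 0 0 0")

```text
time: 8.87
tcp_pos: [473.3, -13.5, -15.8]
orientation: [[0.989, 0.149, -0.0], [0.149, -0.989, 0.0], [-0.0, -0.0, -1.0]]
wrist_force: [0.3, -0.3, 1.0]
grip_width: 42.7
gripper_force: 0.0
```

```bash
python3 - <<'E'
from h import *
s=bot.observe();print(s["tcp_pos"],s["wrist_force"])
b=bot.grab_frame("side"); cv2.imwrite("pics/s5.png",cv2.resize(b[190:310,160:360],(800,480)))
E
```

```text
[473.31286606 -13.463242   -15.80332034] [ 0.29265252 -0.27822702  1.00372547]
```

View pics/s5.png

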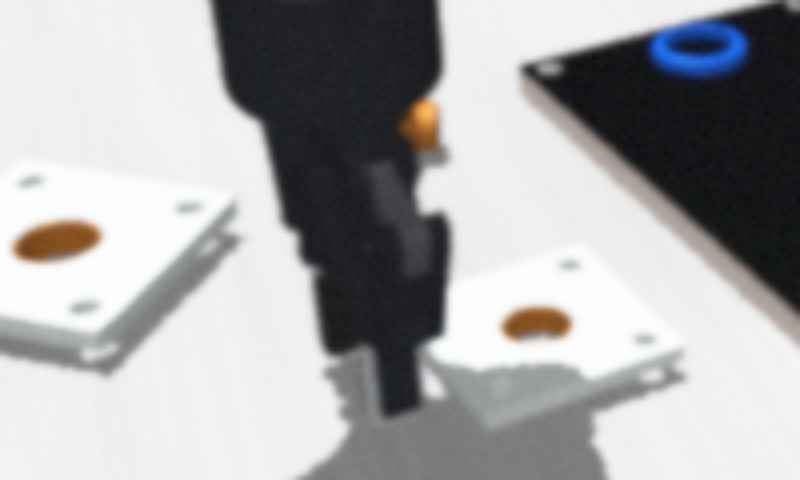

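Request:
apply_moves(steps="0 0 1 0 0 0;0 0 2 0 0 0;0 0 2 0 0 0")

```text
time: 9.17
tcp_pos: [473.3, -13.5, -17.8]
orientation: [[0.989, 0.149, -0.0], [0.149, -0.989, 0.0], [-0.0, -0.0, -1.0]]
wrist_force: [0.6, -0.8, -0.3]
grip_width: 42.7
gripper_force: 0.0
```

Request:
apply_moves(steps="0 0 1 0 0 0;0 0 2 0 0 0;0 0 2 0 0 0")

```text
time: 9.42
tcp_pos: [473.3, -13.5, -19.8]
orientation: [[0.989, 0.149, -0.0], [0.149, -0.989, 0.0], [-0.0, -0.0, -1.0]]
wrist_force: [-0.4, 0.5, 0.6]
grip_width: 42.8
gripper_force: 0.0
```

Request:
apply_moves(steps="0 0 1 0 0 0;0 0 1 0 0 0")

```text
time: 9.58
tcp_pos: [473.3, -13.5, -20.8]
orientation: [[0.989, 0.149, -0.0], [0.149, -0.989, 0.0], [-0.0, -0.0, -1.0]]
wrist_force: [0.7, 0.3, -0.7]
grip_width: 43.0
gripper_force: 0.0
```

Request:
apply_moves(steps="0 0 1 0 0 0;0 0 1 0 0 0")

```text
time: 9.75
tcp_pos: [473.3, -13.5, -21.8]
orientation: [[0.989, 0.149, -0.0], [0.149, -0.989, 0.0], [-0.0, -0.0, -1.0]]
wrist_force: [0.0, 0.7, -0.3]
grip_width: 42.3
gripper_force: 0.0
```

Request:
apply_moves(steps="6 0 0 0 0 0;12 0 0 0 0 0;15 0 0 0 0 0;18 0 0 0 0 0;21 0 0 0 0 0;24 0 0 0 0 0;27 0 0 0 0 0;30 0 0 0 0 0;33 0 0 0 0 0;36 0 0 0 0 0")

```text
time: 10.58
tcp_pos: [509.3, -8.0, -21.6]
orientation: [[0.989, 0.149, -0.0], [0.149, -0.989, 0.0], [-0.0, -0.0, -1.0]]
wrist_force: [-2.9, -0.7, 3.0]
grip_width: 42.9
gripper_force: 1.5
```

```bash
cat > look.py <<'E'
import sys
from h import *
s=bot.observe();print(s["tcp_pos"],s["wrist_force"])
a=bot.grab_frame("wrist"); b=bot.grab_frame("side"); cv2.imwrite("pics/"+sys.argv[1],np.hstack([a[:360,120:520],cv2.resize(b[180:360,200:400],(400,360))]))
E
python3 look.py p6.png
```

```text
[509.27409829  -8.02029456 -21.64876279] [-2.93972992 -0.69738534  2.96521706]
```

View pics/p6.png

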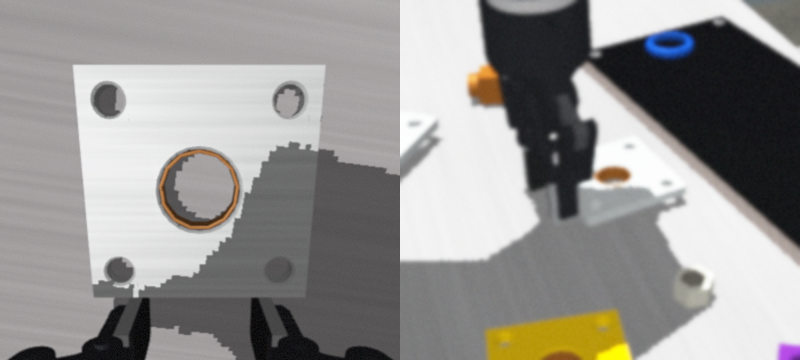

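Request:
apply_moves(steps="3 0 0 0 0 0;6 0 0 0 0 0;9 0 0 0 0 0;12 0 0 0 0 0;15 0 0 0 0 0;17 0 0 0 0 0;19 0 0 0 0 0;20 0 0 0 0 0")

```text
time: 11.35
tcp_pos: [529.1, -5.1, -21.6]
orientation: [[0.989, 0.15, 0.0], [0.15, -0.989, -0.0], [0.0, 0.0, -1.0]]
wrist_force: [-2.4, -0.9, 2.0]
grip_width: 42.8
gripper_force: 1.4
```

Request:
apply_moves(steps="1 0 0 0 0 0;2 0 0 0 0 0;2 0 0 0 0 0")

```text
time: 11.6
tcp_pos: [530.9, -4.7, -21.6]
orientation: [[0.989, 0.15, 0.0], [0.15, -0.989, 0.0], [0.0, 0.0, -1.0]]
wrist_force: [-3.2, 0.1, 1.4]
grip_width: 42.6
gripper_force: 1.2
```

Request:
apply_moves(steps="1 0 0 0 0 0;2 0 0 0 0 0;2 0 0 0 0 0")

```text
time: 11.85
tcp_pos: [533.1, -4.5, -21.6]
orientation: [[0.989, 0.149, 0.001], [0.149, -0.989, 0.0], [0.001, 0.0, -1.0]]
wrist_force: [-2.0, -0.4, 0.0]
grip_width: 42.9
gripper_force: 0.9
```

Request:
apply_moves(steps="1 0 0 0 0 0;2 0 0 0 0 0;2 0 0 0 0 0")

```text
time: 12.1
tcp_pos: [535.1, -4.2, -21.6]
orientation: [[0.989, 0.149, 0.001], [0.149, -0.989, 0.0], [0.001, 0.0, -1.0]]
wrist_force: [-0.9, -0.2, 0.6]
grip_width: 42.7
gripper_force: 0.9
```

Request:
apply_moves(steps="1 0 0 0 0 0;1 0 0 0 0 0")

```text
time: 12.27
tcp_pos: [535.9, -4.0, -21.6]
orientation: [[0.989, 0.149, 0.0], [0.149, -0.989, -0.0], [0.0, 0.0, -1.0]]
wrist_force: [-2.0, 0.1, 1.5]
grip_width: 42.8
gripper_force: 1.1
```

Request:
apply_moves(steps="1 0 0 0 0 0;1 0 0 0 0 0")

```text
time: 12.43
tcp_pos: [536.6, -3.9, -21.7]
orientation: [[0.989, 0.15, -0.0], [0.15, -0.989, -0.0], [-0.0, 0.0, -1.0]]
wrist_force: [-3.5, -0.6, 1.8]
grip_width: 43.0
gripper_force: 1.5
```

```bash
python3 - <<'E'
from h import *
s=bot.observe();print(s["tcp_pos"],s["wrist_force"])
a=bot.grab_frame("wrist"); c=cam("wrist")
for q,z in (("plate",15),("board",17)):
  for r in bot.trace(q,"wrist")[:2]:
    m=r["pixels"]
    for u in (230,270,320,370,400):
        v=np.flatnonzero(m[:,u])
        if len(v): print(q,r["confidence"],u,v[0],v[-1],np.round(onz(c,(u,v[0]),z)),np.round(onz(c,(u,v[-1]),z)))
E
```

```text
[536.60609135  -3.93504776 -21.66349667] [-3.47413905 -0.55094946  1.81338236]
plate 0.89 230 65 297 [626.  39.  15.] [543.  32.  15.]
plate 0.89 270 65 296 [628.  26.  15.] [546.  17.  15.]
plate 0.89 320 64 296 [631.  10.  15.] [549.  -3.  15.]
plate 0.89 370 65 296 [633.  -7.  15.] [552. -22.  15.]
plate 0.89 400 64 296 [635. -16.  15.] [553. -34.  15.]
board 0.69 230 0 63 [644.  40.  17.] [626.  39.  17.]
board 0.69 270 0 64 [646.  28.  17.] [628.  26.  17.]
board 0.69 320 0 64 [648.  12.  17.] [630.  10.  17.]
board 0.69 370 0 64 [651.  -3.  17.] [633.  -6.  17.]
board 0.69 400 0 64 [652. -12.  17.] [634. -16.  17.]
```

Request:
apply_moves(steps="0.5 0 0 0 0 0;0.5 0 0 0 0 0")

```text
time: 12.75
tcp_pos: [536.6, -3.9, -21.7]
orientation: [[0.989, 0.15, -0.001], [0.15, -0.989, -0.0], [-0.001, -0.0, -1.0]]
wrist_force: [-4.7, -1.3, 3.6]
grip_width: 42.5
gripper_force: 2.4
```

Request:
apply_moves(steps="0.5 0 0 0 0 0;0.5 0 0 0 0 0")

```text
time: 12.92
tcp_pos: [536.6, -3.9, -21.8]
orientation: [[0.989, 0.15, -0.002], [0.15, -0.989, -0.0], [-0.002, -0.0, -1.0]]
wrist_force: [-6.1, -1.4, 3.0]
grip_width: 42.8
gripper_force: 3.1
```

Request:
apply_moves(steps="0.5 0 0 0 0 0;0.5 0 0 0 0 0")

```text
time: 13.08
tcp_pos: [536.6, -3.8, -21.9]
orientation: [[0.989, 0.15, -0.003], [0.15, -0.989, -0.0], [-0.003, -0.0, -1.0]]
wrist_force: [-6.2, -2.1, 4.8]
grip_width: 42.9
gripper_force: 3.6
```

Request:
apply_moves(steps="1.5 0 0 0 0 0;1.5 0 -1.5 0 0 0;1.5 0 -3 0 0 0;1.5 0 -4.5 0 0 0;1.5 0 -6 0 0 0;1.5 0 -7.5 0 0 0;1.5 0 -9 0 0 0")

```text
time: 13.67
tcp_pos: [536.9, -3.6, -13.5]
orientation: [[0.989, 0.15, -0.005], [0.15, -0.989, -0.0], [-0.005, -0.001, -1.0]]
wrist_force: [-7.4, -2.7, -0.8]
grip_width: 42.9
gripper_force: 3.7
```

Request:
apply_moves(steps="0 0 -2 0 0 0;0.5 0 -4 0 0 0;1 0 -6 0 0 0;1.3 0 -8 0 0 0;1.6 0 -10 0 0 0;2 0 -11 0 0 0")

```text
time: 14.17
tcp_pos: [538.5, -3.4, -2.4]
orientation: [[0.989, 0.15, -0.006], [0.15, -0.989, -0.0], [-0.006, -0.001, -1.0]]
wrist_force: [-10.3, -3.0, 0.8]
grip_width: 42.6
gripper_force: 4.7
```

```bash
cat > tr.py <<'E'
from h import *
s=bot.observe();print(s["tcp_pos"],s["wrist_force"])
for n,us in (("wrist",(230,320,400)),("side",(290,300,310,320))):
  a=bot.grab_frame(n)
  for q in ("plate","board"):
   for r in bot.trace(q,n)[:4]:
    m=r["pixels"]; y,x=np.nonzero(m)
    print(n,q,round(r["confidence"],2),np.round(r["uv"]),len(x),x.min(),x.max(),y.min(),y.max(),[(u,np.flatnonzero(m[:,u])[[0,-1]].tolist()) for u in us if m[:,u].any()])
E
python3 tr.py
```

```text
[538.50242725  -3.39470582  -2.41413376] [-10.31571548  -3.01407152   0.81548714]
wrist plate 0.77 [308. 160.] 40047 208 420 80 296 [(230, [80, 296]), (320, [82, 293]), (400, [84, 291])]
wrist plate 0.77 [615. 406.] 2844 576 639 375 446 []
wrist board 0.81 [318.  40.] 53769 0 639 0 88 [(230, [0, 79]), (320, [0, 81]), (400, [0, 83])]
side plate 0.83 [173. 251.] 2703 126 219 230 276 []
side plate 0.79 [440. 408.] 9019 385 500 352 450 []
side plate 0.59 [328. 262.] 1343 304 356 243 280 [(310, [254, 280]), (320, [244, 279])]
side plate 0.58 [282. 372.] 3909 242 320 335 401 [(290, [337, 393]), (300, [336, 392]), (310, [345, 390]), (320, [380, 387])]
side board 0.59 [395. 254.] 12076 305 498 188 321 [(310, [200, 221]), (320, [198, 240])]
```

Request:
apply_moves(steps="0.3 0 -2 0 0 0;0.7 0 -4 0 0 0;1.2 0 -6 0 0 0;1.8 0 -8 0 0 0;2.5 0 -10 0 0 0;3.3 0 -12 0 0 0;4.2 0 -14 0 0 0;5.2 0 -16 0 0 0;6.2 0 -18 0 0 0;7.3 0 -20 0 0 0")

```text
time: 15.3
tcp_pos: [545.1, -2.5, 17.5]
orientation: [[0.989, 0.15, -0.007], [0.15, -0.989, -0.001], [-0.007, -0.001, -1.0]]
wrist_force: [-11.1, -3.0, 3.4]
grip_width: 42.7
gripper_force: 6.2
```

```bash
python3 tr.py
```

```text
[545.07904042  -2.45510514  17.50729348] [-11.11936099  -2.96381228   3.38247859]
wrist plate 0.9 [608. 399.] 4162 552 639 362 449 []
wrist plate 0.66 [306. 218.] 33403 214 419 104 294 [(230, [104, 293]), (320, [107, 293]), (400, [110, 293])]
wrist plate 0.63 [147. 475.] 194 138 163 467 479 []
wrist board 0.76 [317.  50.] 67342 0 639 0 109 [(230, [0, 103]), (320, [0, 105]), (400, [0, 104])]
side plate 0.84 [440. 408.] 8878 385 500 351 450 []
side plate 0.83 [173. 250.] 2689 126 217 230 277 []
side plate 0.71 [282. 370.] 3888 242 320 335 401 [(290, [337, 394]), (300, [336, 392]), (310, [345, 390]), (320, [381, 387])]
side plate 0.64 [329. 262.] 1010 308 353 241 275 [(310, [242, 266]), (320, [241, 269])]
side board 0.67 [396. 256.] 11811 298 498 188 321 [(320, [198, 240])]
```

Request:
apply_moves(steps="1.1 0 -2 0 0 0;2.4 0 -4 0 0 0;3.8 0 -6 0 0 0;5.2 0 -8 0 0 0;6.7 0 -10 0 0 0;8.4 0 -12 0 0 0;10.2 0 -14 0 0 0;12.1 0 -16 0 0 0;14.2 0 -18 0 0 0;16.4 0 -20 0 0 0")

```text
time: 16.43
tcp_pos: [565.5, 0.3, 38.6]
orientation: [[0.989, 0.149, 0.001], [0.149, -0.989, 0.0], [0.001, 0.0, -1.0]]
wrist_force: [0.6, -0.4, -0.3]
grip_width: 42.6
gripper_force: 0.0
```

```bash
python3 tr.py
```

```text
[5.65539893e+02 2.97071146e-01 3.85608477e+01] [ 0.57835849 -0.35570338 -0.33055622]
wrist plate 0.97 [604. 409.] 3082 484 639 371 479 []
wrist plate 0.93 [155. 474.] 388 139 171 460 479 []
wrist plate 0.87 [310. 217.] 19515 233 396 163 314 [(320, [168, 311])]
wrist board 0.74 [318.  70.] 95922 0 639 0 153 [(230, [0, 150]), (320, [0, 148]), (400, [0, 148])]
side plate 0.97 [317. 265.] 1837 281 352 245 286 [(290, [254, 271]), (300, [252, 284]), (310, [249, 285]), (320, [246, 281])]
side plate 0.78 [440. 410.] 8738 386 498 352 448 []
side plate 0.59 [280. 369.] 4010 242 320 334 401 [(290, [338, 394]), (300, [335, 392]), (310, [343, 390]), (320, [379, 387])]
side plate 0.56 [176. 250.] 2773 126 218 230 277 []
side board 0.69 [399. 258.] 11658 289 499 188 321 [(290, [209, 214]), (310, [200, 201])]
```

```bash
python3 - <<'E'
from h import *
n=np.array([.989,.147]);t=np.array([-.147,.989]); e=np.array([630.5,3.])
c=cam("side");w=cam("wrist")
for x0,z in((-84,15),(-84,7),(-100,15),(-17,25)):
  P=[np.append(e+n*x+t*y,z) for x in(x0,x0+84) for y in (-42,42)]
  for cc in(c,w): print(x0,z,[np.round(proj(cc,p)).astype(int).tolist() for p in P])
a=bot.grab_frame("side");b=bot.grab_frame("wrist"); cv2.imwrite("pics/z1.png",np.hstack([cv2.resize(a[180:360,200:400],(400,360)),cv2.resize(b,(400,300),interpolation=3)[:, :].copy() if 0 else cv2.copyMakeBorder(cv2.resize(b,(400,300)),0,60,0,0,0)]))
E
```

```text
-84 15 [[311, 286], [288, 259], [359, 270], [333, 246]]
-84 15 [[404, 304], [258, 303], [415, 154], [251, 153]]
-84 7 [[312, 290], [288, 264], [359, 274], [333, 250]]
-84 7 [[401, 298], [260, 298], [411, 153], [254, 153]]
-100 15 [[302, 289], [279, 262], [351, 273], [325, 248]]
-100 15 [[402, 329], [259, 328], [413, 185], [253, 184]]
-17 25 [[350, 268], [324, 243], [395, 253], [366, 231]]
-17 25 [[417, 189], [249, 189], [432, -4], [239, -5]]
```

Request:
apply_moves(steps="-30 -3 0 0 5 0;-58 -3 0 0 10 0;-58 -3 0 0 10 0;-58 -3 25 0 10 0;-58 -3 45 0 10 0;-58 -3 53 0 10 0;-58 -3 56 0 10 0;-58 -3 57 0 10 0;-58 -3 57 0 10 0")

```text
time: 17.58
tcp_pos: [507.7, -5.2, -18.4]
orientation: [[0.974, 0.15, 0.172], [0.147, -0.989, 0.026], [0.174, -0.0, -0.985]]
wrist_force: [-0.1, -0.7, -0.4]
grip_width: 42.9
gripper_force: 0.0
```

```bash
cat > pl.py <<'E'
from h import *
s=bot.observe();print(s["tcp_pos"],s["wrist_force"])
a=bot.grab_frame("wrist"); c=cam("wrist")
for r in bot.trace("plate","wrist"):
  if abs(r["uv"][0]-320)<60:
    m=r["pixels"]; 
    for u in (240,320,390):
        v=np.flatnonzero(m[:,u]); 
        if len(v): print(u,v[[0,-1]],np.round(onz(c,(u,v[0]),15)),np.round(onz(c,(u,v[-1]),15)))
    x=np.flatnonzero(m[220]); print("row220",x[[0,-1]],np.round(onz(c,(x[0],220),15)),np.round(onz(c,(x[-1],220),15)))
E
python3 pl.py
```

```text
[507.71334799  -5.24111152 -18.40699897] [-0.0812385  -0.67130847 -0.42018958]
240 [  0 222] [620.  41.  15.] [537.  31.  15.]
320 [  3 224] [623.  12.  15.] [541.  -1.  15.]
390 [  6 228] [626. -15.  15.] [544. -29.  15.]
row220 [214 418] [536.  41.  15.] [549. -39.  15.]
```

Request:
apply_moves(steps="0 0 1 0 0 0;-0.3 0 2 0 0 0;-0.3 0 2 0 0 0")

```text
time: 17.93
tcp_pos: [507.5, -5.3, -20.4]
orientation: [[0.974, 0.15, 0.172], [0.147, -0.989, 0.026], [0.174, 0.0, -0.985]]
wrist_force: [-0.1, -0.1, 0.5]
grip_width: 42.8
gripper_force: 0.0
```

Request:
apply_moves(steps="-0.2 0 1 0 0 0;-0.2 0 1 0 0 0")

```text
time: 18.1
tcp_pos: [507.3, -5.3, -21.7]
orientation: [[0.974, 0.15, 0.172], [0.147, -0.989, 0.026], [0.174, -0.0, -0.985]]
wrist_force: [-0.2, 0.8, 0.1]
grip_width: 42.6
gripper_force: 0.0
```

Request:
apply_moves(steps="-0.2 0 1 0 0 0;-0.2 0 1 0 0 0")

```text
time: 18.27
tcp_pos: [507.2, -5.3, -22.8]
orientation: [[0.974, 0.149, 0.171], [0.147, -0.989, 0.026], [0.173, -0.0, -0.985]]
wrist_force: [0.1, -0.1, 0.4]
grip_width: 42.8
gripper_force: 0.0
```

Request:
apply_moves(steps="-0.2 0 1 0 0 0;-0.2 0 1 0 0 0")

```text
time: 18.43
tcp_pos: [507.1, -5.3, -23.9]
orientation: [[0.974, 0.149, 0.171], [0.147, -0.989, 0.026], [0.173, -0.0, -0.985]]
wrist_force: [0.1, -1.5, -0.2]
grip_width: 42.7
gripper_force: 0.0
```

Request:
apply_moves(steps="-0.2 0 1 0 0 0;-0.2 0 1 0 0 0")

```text
time: 18.6
tcp_pos: [507.1, -5.3, -24.9]
orientation: [[0.974, 0.149, 0.171], [0.147, -0.989, 0.026], [0.173, -0.0, -0.985]]
wrist_force: [-0.8, 0.4, 0.9]
grip_width: 42.6
gripper_force: 0.0
```

Request:
apply_moves(steps="-0.2 0 1 0 0 0;-0.2 0 1 0 0 0")

```text
time: 18.77
tcp_pos: [507.1, -5.3, -25.9]
orientation: [[0.974, 0.149, 0.171], [0.147, -0.989, 0.026], [0.173, -0.0, -0.985]]
wrist_force: [-0.1, -0.6, 0.3]
grip_width: 42.5
gripper_force: 0.0
```

Request:
apply_moves(steps="-0.2 0 1 0 0 0;-0.2 0 1 0 0 0")

```text
time: 18.93
tcp_pos: [507.3, -5.3, -26.8]
orientation: [[0.974, 0.149, 0.172], [0.147, -0.989, 0.026], [0.174, 0.0, -0.985]]
wrist_force: [0.6, 0.3, 0.5]
grip_width: 42.5
gripper_force: 0.3
```

Request:
apply_moves(steps="-0.2 0 1 0 0 0;-0.2 0 1 0 0 0")

```text
time: 19.1
tcp_pos: [507.3, -5.3, -27.2]
orientation: [[0.974, 0.149, 0.172], [0.147, -0.989, 0.026], [0.174, 0.0, -0.985]]
wrist_force: [-2.8, 0.5, 11.8]
grip_width: 42.9
gripper_force: 5.8
```

Request:
apply_moves(steps="0.3 0 -1.5 0 -6 0;8.2 0 -0.1 0 -6 0;16.1 0 1.3 0 -6 0;20 0 2 0 -6 0;23 0 2.5 0 -6 0;26 0 3 0 -6 0;28 0 3.4 0 -6 0;30 0 3.7 0 -6 0;30 0 3.7 0 -6 0")

```text
time: 19.85
tcp_pos: [536.8, -0.8, -26.5]
orientation: [[0.986, 0.149, 0.069], [0.149, -0.989, 0.011], [0.069, -0.0, -0.998]]
wrist_force: [-0.6, 0.1, -0.6]
grip_width: 42.6
gripper_force: 0.4
```

```bash
python3 pl.py
```

```text
[536.78833568  -0.75326636 -26.47353402] [-0.60158865  0.08245411 -0.63076143]
240 [ 65 300] [624.  39.  15.] [541.  30.  15.]
320 [ 64 300] [629.  13.  15.] [546.  -0.  15.]
390 [ 65 301] [632. -11.  15.] [550. -27.  15.]
row220 [200 428] [570.  48.  15.] [583. -34.  15.]
```

Request:
apply_moves(steps="1 0 0.1 0 0 0;2 0 0.1 0 0 0;2 0 0.1 0 0 0")

```text
time: 20.2
tcp_pos: [538.5, -0.6, -26.3]
orientation: [[0.986, 0.15, 0.068], [0.149, -0.989, 0.01], [0.069, -0.0, -0.998]]
wrist_force: [-1.5, -0.8, -0.2]
grip_width: 42.3
gripper_force: 1.2
```

Request:
apply_moves(steps="1 0 0.1 0 0 0;2 0 0.1 0 0 0;2 0 0.1 0 0 0")

```text
time: 20.45
tcp_pos: [538.6, -0.4, -26.7]
orientation: [[0.987, 0.15, 0.064], [0.149, -0.989, 0.01], [0.065, -0.001, -0.998]]
wrist_force: [-7.1, -3.8, 2.2]
grip_width: 42.3
gripper_force: 3.6
```

Request:
apply_moves(steps="0.5 0 0 0 0 0;1 0 0 0 0 0;1 0 0 0 0 0")

```text
time: 20.7
tcp_pos: [538.6, -0.4, -26.7]
orientation: [[0.987, 0.15, 0.063], [0.149, -0.989, 0.01], [0.064, -0.001, -0.998]]
wrist_force: [-9.9, -3.9, 4.0]
grip_width: 42.6
gripper_force: 4.7
```

Request:
apply_moves(steps="0.1 0 -2 0 0 0;0.2 0 -4 0 0 0;0.3 0 -6 0 0 0;0.4 0 -8 0 0 0;0.6 0 -10 0 0 0;1 0 -12 0 0 0;1.5 0 -14 0 0 0;2 0 -16 0 0 0;2.5 0 -18 0 0 0;3 0 -20 0 0 0")

```text
time: 21.53
tcp_pos: [540.8, 0.2, -6.6]
orientation: [[0.987, 0.15, 0.064], [0.149, -0.989, 0.011], [0.065, -0.001, -0.998]]
wrist_force: [-6.9, -0.1, 0.9]
grip_width: 42.8
gripper_force: 3.3
```

```bash
python3 pl.py
```

```text
[ 5.40759670e+02  2.17709275e-01 -6.59860701e+00] [-6.86403867 -0.14701421  0.94375526]
```

Request:
apply_moves(steps="1.2 0 -2 0 1 0;2.4 0 -4 0 2 0;3.6 0 -6 0 3 0;4.9 0 -8 0 4 0;6.2 0 -10 0 5 0;7.6 0 -12 0 6 0;9 0 -14 0 7 0;10.6 0 -16 0 8 0;12.2 0 -18 0 9 0;14 0 -20 0 10 0")

```text
time: 22.47
tcp_pos: [556.8, 2.0, 15.5]
orientation: [[0.959, 0.149, 0.242], [0.145, -0.989, 0.036], [0.245, 0.0, -0.97]]
wrist_force: [-1.4, 0.5, -0.1]
grip_width: 42.8
gripper_force: 0.9
```

```bash
python3 tr.py
```

```text
[556.82885242   2.00060981  15.50772661] [-1.43164377  0.47358272 -0.06374684]
wrist plate 0.91 [312. 226.] 27329 206 421 142 294 [(230, [155, 294]), (320, [142, 293]), (400, [172, 292])]
wrist plate 0.79 [618. 424.] 1121 586 639 403 448 []
wrist board 0.87 [319.  73.] 92459 0 639 0 148 [(230, [0, 145]), (320, [0, 141]), (400, [0, 143])]
side plate 0.97 [284. 370.] 3869 243 320 335 400 [(290, [337, 394]), (300, [336, 392]), (310, [342, 390]), (320, [381, 387])]
side plate 0.81 [172. 250.] 2732 126 218 230 277 []
side plate 0.75 [435. 408.] 8918 385 500 351 450 []
side plate 0.66 [328. 257.] 676 308 354 241 273 [(310, [242, 253]), (320, [243, 261])]
side board 0.68 [392. 253.] 12453 298 498 188 321 [(300, [203, 211]), (310, [201, 230]), (320, [198, 241])]
side board 0.4 [250. 222.] 766 233 269 202 233 []
```

Request:
apply_moves(steps="2.5 0 -1.5 0 1 0;5 0 -2.9 0 2 0;7.6 0 -4.3 0 3 0;10.2 0 -5.7 0 4 0;12.8 0 -7.1 0 5 0;15.5 0 -8.5 0 6 0;18.3 0 -9.9 0 7 0;21.3 0 -11.2 0 8 0;21.3 0 -11.2 0 8 0")

```text
time: 23.52
tcp_pos: [574.4, 4.6, 31.3]
orientation: [[0.916, 0.149, 0.372], [0.138, -0.989, 0.056], [0.376, 0.0, -0.927]]
wrist_force: [-0.9, -0.3, -1.5]
grip_width: 42.6
gripper_force: 0.3
```

```bash
python3 tr.py
```

```text
[574.36974022   4.5591267   31.29468862] [-0.89375091 -0.29148775 -1.46036793]
wrist plate 0.94 [314. 244.] 18381 208 418 190 293 [(230, [225, 292]), (320, [190, 292]), (400, [227, 291])]
wrist board 0.79 [314.  98.] 116071 0 631 0 195 [(230, [0, 192]), (320, [0, 190]), (400, [0, 190])]
side plate 0.94 [282. 371.] 3771 244 319 335 400 [(290, [338, 393]), (300, [336, 391]), (310, [346, 389])]
side plate 0.84 [175. 250.] 2759 127 219 231 277 []
side plate 0.62 [440. 409.] 8864 385 500 351 450 []
side plate 0.59 [330. 254.] 326 315 353 236 272 [(320, [239, 251])]
side board 0.71 [394. 255.] 12385 304 498 188 321 [(310, [200, 215]), (320, [198, 239])]
```

Request:
apply_moves(steps="3 0 -0.9 0 0 0;6.1 0 -1.8 0 0 0;9.1 0 -2.5 0 0 0;12.1 0 -3.2 0 0 0;15 0 -3.9 0 0 0;18 0 -4.6 0 0 0;21 0 -5 0 0 0;24.3 0 -5.3 0 0 0;24.3 0 -5.3 0 0 0")

```text
time: 24.57
tcp_pos: [595.1, 7.8, 45.6]
orientation: [[0.916, 0.15, 0.372], [0.139, -0.989, 0.056], [0.376, 0.0, -0.927]]
wrist_force: [-0.6, 0.1, -0.3]
grip_width: 42.9
gripper_force: 0.2
```

```bash
python3 tr.py
```

```text
[595.11961575   7.83402131  45.64388663] [-0.61536802  0.06266099 -0.26709127]
wrist plate 0.71 [314. 263.] 11462 210 417 228 293 [(230, [251, 293]), (320, [230, 292]), (400, [251, 291])]
wrist board 0.97 [303. 116.] 133690 0 614 0 233 [(230, [0, 230]), (320, [0, 229]), (400, [0, 228])]
side plate 0.97 [174. 252.] 2598 127 217 230 276 []
side plate 0.96 [440. 408.] 8895 385 500 352 450 []
side plate 0.7 [339. 251.] 541 322 354 232 273 []
side plate 0.66 [280. 373.] 3906 243 320 335 401 [(290, [337, 393]), (300, [336, 392]), (310, [345, 390]), (320, [380, 388])]
side board 0.84 [400. 257.] 10970 290 498 189 320 [(290, [211, 212])]
```

Request:
apply_moves(steps="3.7 0 0.1 0 0 0;7.4 0 0.3 0 0 0;11.6 0 0.6 0 0 0;15.8 0 1 0 0 0;20.8 0 1.9 0 0 0;25.8 0 2.9 0 0 0;29.6 0 4.1 0 0 0;33.4 0 5.4 0 0 0;33.4 0 5.4 0 0 0")

```text
time: 25.62
tcp_pos: [627.8, 12.8, 52.8]
orientation: [[0.916, 0.15, 0.371], [0.139, -0.989, 0.056], [0.376, 0.0, -0.927]]
wrist_force: [0.0, 0.9, 1.1]
grip_width: 42.5
gripper_force: 0.0
```

```bash
python3 tr.py
```

```text
[627.75915413  12.82722422  52.79246571] [0.00895046 0.92134532 1.07000136]
wrist board 0.68 [300. 152.] 149506 0 608 17 285 [(230, [20, 273]), (320, [19, 273]), (400, [18, 272])]
side plate 0.97 [440. 408.] 8710 385 500 351 449 []
side plate 0.8 [177. 252.] 2693 126 219 230 277 []
side plate 0.79 [278. 373.] 3770 243 320 335 400 [(290, [338, 393]), (300, [336, 392]), (310, [345, 390]), (320, [383, 383])]
side plate 0.78 [344. 248.] 1211 325 357 218 273 []
side board 0.59 [398. 257.] 10788 288 498 188 320 [(290, [205, 214]), (300, [203, 222]), (310, [201, 232]), (320, [218, 241])]
```

Request:
apply_moves(steps="3.7 0 1.5 0 0 0;7.4 0 3 0 0 0;11.1 0 4.5 0 0 0;14.8 0 6 0 0 0;18.3 0 8 0 0 0;21.9 0 9.9 0 0 0;25.4 0 12 0 0 0;28.9 0 13.9 0 0 0;28.9 0 13.9 0 0 0")

```text
time: 26.67
tcp_pos: [659.3, 17.6, 50.5]
orientation: [[0.916, 0.15, 0.371], [0.139, -0.989, 0.056], [0.375, 0.0, -0.927]]
wrist_force: [0.8, -0.7, -0.0]
grip_width: 42.8
gripper_force: 0.0
```

```bash
python3 tr.py
```

```text
[659.27089344  17.61438013  50.52551918] [ 0.77360539 -0.73961121 -0.01357784]
wrist plate 0.76 [316. 288.] 15902 241 388 239 391 [(320, [242, 391])]
wrist board 0.64 [300. 188.] 146714 0 616 60 339 [(230, [64, 311]), (320, [63, 335]), (400, [61, 304])]
wrist board 0.33 [319. 288.] 16116 240 388 240 391 [(320, [241, 390])]
side plate 0.97 [279. 372.] 3848 242 320 335 401 [(290, [337, 394]), (300, [336, 392]), (310, [346, 390]), (320, [380, 388])]
side plate 0.8 [352. 250.] 1657 315 384 230 269 [(320, [240, 250])]
side plate 0.8 [439. 408.] 9037 384 500 352 450 []
side plate 0.58 [176. 250.] 2714 126 218 230 277 []
side board 0.93 [404. 261.] 10636 289 498 192 321 [(290, [205, 214]), (300, [203, 223]), (310, [200, 232]), (320, [198, 239])]
```

Request:
apply_moves(steps="-20 0 -30 0 -5 0;-50 0 -40 0 -10 0;-85 0 -45 0 -16 0;-110 0 -45 0 -22 0;-110 0 -45 0 -22 0;-110 0 -45 0 -22 0")

```text
time: 27.47
tcp_pos: [541.6, -0.0, 50.8]
orientation: [[0.989, 0.15, 0.003], [0.15, -0.989, 0.001], [0.003, -0.0, -1.0]]
wrist_force: [0.5, 0.7, 0.7]
grip_width: 42.6
gripper_force: 0.0
```

```bash
python3 - <<'E'
from h import *
n=np.array([.989,.147]);t=np.array([-.147,.989]); e=np.array([630.5,3.])
s=bot.observe();print(s["tcp_pos"],s["wrist_force"])
for nm in("wrist","side"):
  a=bot.grab_frame(nm);c=cam(nm)
  cv2.imwrite("pics/f_%s.png"%nm,a)
  for r in bot.trace("plate",nm):
    q=onz(c,r["uv"],25)[:2]-e
    if abs(q@n)<70 and abs(q@t)<60:
      cs,_=cv2.findContours(r["pixels"].astype(np.uint8),0,1); k=max(cs,key=cv2.contourArea)
      b=cv2.approxPolyDP(cv2.convexHull(k),6,True)[:,0]
      print(nm,r["confidence"],[(p.tolist(),[round(float((onz(c,p,25)[:2]-e)@v)) for v in(n,t)]) for p in b])
a=cv2.imread("pics/f_wrist.png");b=cv2.imread("pics/f_side.png")
cv2.imwrite("pics/f.png",np.hstack([cv2.resize(a,(400,300)),cv2.resize(b[180:330,250:450],(400,300))]))
E
```

```text
[ 5.41623177e+02 -4.91498238e-02  5.08243930e+01] [0.5351846  0.65388375 0.69894352]
wrist 0.58 [([402, 0], [46, -28]), ([394, 156], [-25, -29]), ([235, 159], [-27, 54]), ([222, 0], [46, 56])]
side 0.93 [([384, 254], [50, -36]), ([339, 268], [-32, -34]), ([315, 242], [-28, 54]), ([357, 230], [55, 53])]
```

View pics/f.png

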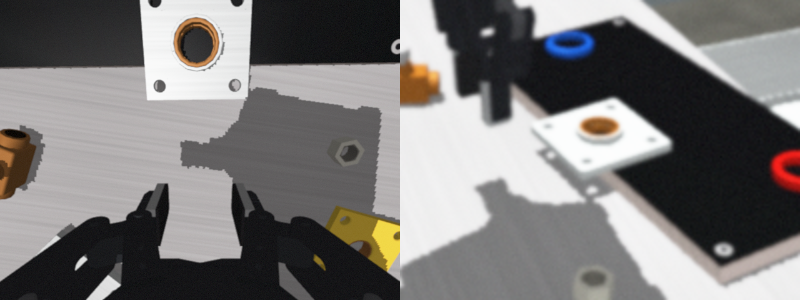

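Request:
apply_moves(steps="0 0 30 0 0 0;0 0 59 0 0 0;15 0 59.3 0 0 0;30 0 59.3 0 0 0;36 0 59.3 0 0 0;40 0 59.3 0 0 0;44 0 59.3 0 0 0;47 0 59.3 0 0 0;50 0 59.3 0 0 0;50 0 59.3 0 0 0")

```text
time: 28.5
tcp_pos: [590.7, 7.2, -8.0]
orientation: [[0.989, 0.149, 0.001], [0.149, -0.989, 0.0], [0.001, 0.0, -1.0]]
wrist_force: [-0.3, -0.4, 1.1]
grip_width: 42.8
gripper_force: 0.0
```

Request:
apply_moves(steps="3 0 0 0 0 0;6 0 0 0 0 0;9 0 0 0 0 0;12 0 0 0 0 0;12 0 0 0 0 0")

```text
time: 28.92
tcp_pos: [602.3, 9.0, -8.3]
orientation: [[0.989, 0.149, -0.0], [0.149, -0.989, 0.0], [-0.0, -0.0, -1.0]]
wrist_force: [-2.0, -0.1, 0.2]
grip_width: 42.7
gripper_force: 1.2
```

```bash
cat > q.py <<'E'
from h import *
n=np.array([.989,.147]);t=np.array([-.147,.989]); e=np.array([630.5,3.])
s=bot.observe();print(s["tcp_pos"],s["wrist_force"])
for nm in("wrist","side"):
  a=bot.grab_frame(nm);c=cam(nm)
  for r in bot.trace("plate",nm):
    q=onz(c,r["uv"],25)[:2]-e
    if -70<q@n<130 and abs(q@t)<60:
      cs,_=cv2.findContours(r["pixels"].astype(np.uint8),0,1); k=max(cs,key=cv2.contourArea)
      b=cv2.approxPolyDP(cv2.convexHull(k),6,True)[:,0]
      print(nm,r["confidence"],[(p.tolist(),[round(float((onz(c,p,25)[:2]-e)@v)) for v in(n,t)]) for p in b])
E
python3 q.py
```

```text
[602.34351806   9.04660569  -8.31169363] [-2.01298044 -0.11599451  0.23093775]
wrist 0.64 [([432, 68], [68, -28]), ([417, 291], [-14, -29]), ([212, 292], [-15, 53]), ([191, 68], [67, 54])]
side 0.74 [([389, 249], [66, -27]), ([341, 263], [-22, -23]), ([360, 228], [63, 56])]
```

Pushing works (rear side at −15 mm). On to +15 mm.

Request:
apply_moves(steps="3 0 0 0 0 0;6 0 0 0 0 0;9 0 0 0 0 0;12 0 0 0 0 0;15 0 0 0 0 0;18 0 0 0 0 0;21 0 0 0 0 0;24 0 0 0 0 0;27 0 0 0 0 0;30 0 0 0 0 0")

```text
time: 29.95
tcp_pos: [632.0, 13.6, -8.3]
orientation: [[0.989, 0.15, -0.0], [0.15, -0.989, -0.0], [-0.0, -0.0, -1.0]]
wrist_force: [-3.2, -0.2, 0.9]
grip_width: 42.8
gripper_force: 1.4
```

```bash
python3 q.py
```

```text
[632.00338821  13.57746333  -8.3303176 ] [-3.16283588 -0.22563853  0.90421751]
wrist 0.58 [([434, 67], [99, -29]), ([417, 293], [16, -30]), ([210, 293], [16, 54]), ([190, 68], [98, 54])]
```

Request:
apply_moves(steps="-15 0 0 0 0 0;-40 0 -10 0 0 0;-70 0 -40 0 0 0;-100 0 -75 0 0 0;-130 0 -100 0 0 0;-150 0 -120 0 0 0;-150 0 -120 0 0 0;-150 0 -120 0 0 0")

```text
time: 30.82
tcp_pos: [484.3, -9.1, 113.3]
orientation: [[0.989, 0.149, 0.004], [0.149, -0.989, -0.0], [0.004, 0.001, -1.0]]
wrist_force: [1.0, -0.7, 0.6]
grip_width: 43.1
gripper_force: 0.0
```

```bash
python3 q.py; python3 - <<'E'
from h import *
a=bot.grab_frame("top"); c=cam("top")
for q,z in [("plate",25),("valve_mid",15),("nut_mid",7),("wiper_mid",21),("seal_mid",21)]:
    for r in bot.look_for(q,"top")[:4]: print(q,round(r["confidence"],2),np.round(r["uv"]),np.round(onz(c,r["uv"],z)))
o=cv2.imread("pics/top1.png"); d=cv2.absdiff(a,o).max(2)
for nm,(u,v) in dict(valve=(228,264),nut=(403,229),wiper=(223,172),seal=(373,124)).items(): print(nm,(d[v-16:v+16,u-16:u+16]>60).sum())
E
```

```text
[484.33832095  -9.07430246 113.31753188] [ 1.0372602 -0.7296458  0.6218174]
side 0.83 [([405, 248], [90, -38]), ([362, 260], [11, -33]), ([338, 236], [16, 51]), ([378, 225], [97, 49])]
plate 0.97 [494. 197.] [ 626. -299.   25.]
plate 0.87 [423. 284.] [ 471. -168.   25.]
plate 0.83 [277. 334.] [387.  89.  25.]
plate 0.63 [308. 165.] [690.  34.  25.]
valve_mid 0.82 [228. 260.] [518. 180.  15.]
wiper_mid 0.82 [223. 181.] [664. 191.  21.]
seal_mid 0.64 [372. 117.] [780. -85.  21.]
valve 0
nut 4
wiper 0
seal 0
```

The plate is on the board, about 15 mm past the near edge, and the four bystanders haven't moved, so I'm handing it in.

```bash
python3 -c "
from workcell import bot
print(bot.finish_job())"
```

```text
the job is handed in; nothing more can be done
None
```

The small white plate was pushed up, flipped over the board's near edge on the second try (the first slipped and dropped back flat) and pushed on until it lay pilot up, all of it on the board about 15 mm past the edge by the camera estimates; the top view showed the valve body, nut, wiper ring and seal unmoved, and the job was handed in at about 31 s with no verdict returned.

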